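# Turn the beige grille once round past its edge scanner

## Task

Two round speaker grilles are clamped on hand-turned tables, each beside a small edge scanner. Take the upright handle of the table with the beige grille and turn it clockwise, seen from above, through one full turn, so that the handle is back beside its scanner and the whole rim has been scanned; then let go. Do not turn the table with the black grille.

Things in the scene. Friction and masses are not known exactly. Their poses are not given: they have to be found in the camera images.
- beige_handle (a point): Grip point on the upright handle of the turntable with the beige grille (its twin carries a black one). The handle is a black sleeve 16 mm in diameter (19 at its top rim), 36 to 91 mm above the bench, spinning freely on its pin, so a grip may keep its direction all the way round. The point lies on the sleeve's axis, 64 mm above the bench, 72 mm from the table's axis. Grip it firmly (30 N).
- beige_axis (a point): Fixed point on the vertical axis of the beige grille's turntable, 64 mm above the bench. Platter top (188 mm across) at 30 mm, grille (112 mm across) at 38 mm, clamp at the middle at 52 mm. Its -x axis points to the black edge scanner (30 mm wide, 33 mm high, red stripe on top) just outside the rim, 106 mm from the axis: it marks home.
- beige_turn (a joint): Angle of the beige grille's turntable in rad: 0 with the handle beside the scanner, growing clockwise seen from above, and counting on past a turn (6.28 after one full turn). It starts within 0.06 of 0. It turns easily (about 1 N at the handle) and stays where it is left.
- black_turn (a joint): The same angle for the other turntable, with the black grille, which is to stay as it is.

How it is judged:
By the outcome, as a careful person would: the job done as asked, in the order asked, and still so for the second after the job is handed in, with the robot touching nothing.
It also fails if it takes over 54 s, if anything falls off the work surface, if the arm or the gripper's body presses on something with over 40 N, if the wrist force passes 120 N, or if a joint passes its speed limit or range.

## Robot

A 7-joint arm with a two-finger parallel gripper is mounted at the origin on a cart in front of the work surface, level with it; the furniture and walls round the work are solid. World frame = base frame: x ahead of the robot, y to its left, z up, the work surface at z = 0. Lengths are in mm, angles in rad, forces in N, time in s.
With the tool pointing down it reaches from about 425 to 825 mm from the base axis. Payload 3.6 kg.
Tool frame: the origin (TCP) lies at the very end of the fingers, on their centre line; the grasp point (between the pads) lies 19 mm behind it; z points along the fingers, y is the line along which they close (so a half turn about z gives the same grasp; the last joint's range is limited). The gripper opens to 93 mm and grips with 3 to 60 N. Pads are 15 mm wide; open, the fingers measure 128 mm over their backs; the gripper's body (75 mm by 188 mm) begins 65 mm behind the grasp point.
Start: joints at [-1.155, 0.615, -0.013, 1.423, 0.008, 1.103, -0.04], TCP at [278.47, 587.296, 218.64] pointing down, gripper open.
Joint ranges: [-3.12, 3.12], [-0.3, 2.06], [-1.34, 1.32], [0.26, 2.42], [-1.36, 4.5], [0.01, 1.98], [-2.84, 2.84]. Speed limits (rad/s): [2.79, 2.79, 3.14, 3.14, 3.14, 3.14, 3.14].

## Interface

Orientations are given as a rotation vector (axis times angle).
In Python, from cell import readout, eyes, arm gives the robot as it stands.
- The arm moves only by the tool send_rows, never from a script. Its argument "commands" is a list that holds one entry, the list of rows, each a list of 4 numbers: the shift along the tool's x, y, z in m, then the turn about the tool's z in rad. In form: [[[dx, dy, dz, spin], ...]]. A call has 1 to 8 rows; each row shifts and turns the commanded pose from where the row before left it, along the tool's axes as they then stand; what a row does not reach is not made up. A row lasts 1/8 s, in which the tool goes at most 62.5 mm and 10.7 degrees, less where a joint would pass 70% of its speed; a pose out of reach is approached as far as the arm can. A call is refused whole if a number of a shift passes 0.0625 or a number of a turn 0.188, either way. A call with a gripper value outside its range is refused whole. "hand" is the opening in per cent of the stroke, from 0 (shut) to 100 (fully open), set as the call begins (left out, the last holds). The fingers move at their own pace and stop on an object; the grip force is fixed at half the most. Time passes only in rows, so rows that do not move let the fingers close. It gives the time, the measured TCP pose, the force, the opening and the grip force at its end, in the units of the state.
- readout.state(): the state, without advancing time (a new reading comes with each control period).
- eyes.camera(name): name is "scene" or "side" or "wrist"; returns the picture (420x560x3 uint8, red, green, blue); there is no depth.
- eyes.camera_params(name): a dict with "intrinsics" (3x3 intrinsics, pixels), "rvec" (rotation vector, rad) and "tvec" (3), from world to camera coordinates, as OpenCV has them; the wrist camera has in their place "tool_from_camera" (4x4, takes a point from camera to tool coordinates, whose origin is the TCP and whose axes are the flange's). Camera axes: x right, y down, z forward; pixel columns grow to the right and rows downward; lengths in mm; the calibration is good to about 2 mm. A picture is of the moment at which its call begins: read the wrist's pose just before it. camera_params takes no time and is no camera call.
- arm.job_done(): hands the job in; it is judged then, once.
The state is a dict: "time_s": time; "joints": joint angles; "dq": joint speeds; "joint_efforts": joint torques, N m; "eef_pos": TCP position; "tcp_rot": TCP orientation; "wrist_force": force on the tool from outside, world axes, zero at the start; "wrist_torque": the same for the moment, N m; "finger_gap": finger opening in mm; "finger_force": force on a finger pad.
Only numpy, scipy, OpenCV 4.12 (cv2) and the standard library are available. Lean on these libraries where they do the work, as an engineer would, in place of code of your own. Each camera call takes 0.05 s, during which the arm holds its last target. There are 200 camera calls.

## Working session

There is one attempt and no reset: what is moved stays moved. The work goes in short steps, Python scripts to look and compute and a tool call to move; the robot and the scene stay as the last step left them, time stands still between calls to the robot, and variables do not carry over. Pictures are saved under pics/ and viewed, at most 10 in all, crops included, and the job is handed in when it is done.

Besides the shell and the picture viewer there is one more tool, called after ">>>" in YAML: its name, and indented under it one key for each argument. send_rows: Moves the arm, as the interface text tells. Its arguments: {"type":"object","properties":{"commands":{"type":"array","items":{"type":"array","items":{"type":"array","items":{"type":"number"}}}},"hand":{"type":"number"}},"required":["commands"]}

```bash
mkdir -p pics
python3 - <<'E'
from cell import readout, eyes, arm
import cv2
s=readout.state();print(s)
for n in("scene","side"):
    cv2.imwrite(f"pics/{n}0.png",eyes.camera(n)[:,:,::-1]); print(eyes.camera_params(n))
print(eyes.camera_params("wrist"))
E
```

```text
{'time_s': 0.0, 'joints': array([-1.15448868,  0.61589948, -0.01260902,  1.4248829 ,  0.00814329,
        1.1033949 , -0.04038066]), 'dq': array([ 1.05166365e-03,  1.17048119e-03, -4.81805238e-04,  8.86663818e-05,
        1.53295599e-03,  8.37027964e-04,  4.19150773e-04]), 'joint_efforts': array([ 1.65133670e-04, -4.58945775e+01,  2.08488372e-01, -1.65742475e+01,
       -6.12728088e-02,  2.04813725e-02,  2.23155525e-04]), 'eef_pos': array([278.1804134 , 586.59541394, 217.49932116]), 'tcp_rot': array([-0.68963395, -3.06447122,  0.00390764]), 'wrist_force': array([-0.50291153,  0.07103765,  0.81177079]), 'wrist_torque': array([ 0.02116046, -0.02488915,  0.00913992]), 'finger_force': 0.0, 'finger_gap': 93.02999417501428}
{'intrinsics': array([[440.74668284,   0.        , 272.41547267],
       [  0.        , 440.74668284, 215.86335567],
       [  0.        ,   0.        ,   1.        ]]), 'rvec': array([ 1.09307461, -2.26756918,  1.09359644]), 'tvec': array([364.0982445 , 286.97542629, 615.48198678])}
{'intrinsics': array([[423.38361852,   0.        , 280.86668969],
       [  0.        , 423.38361852, 205.93524402],
       [  0.        ,   0.        ,   1.        ]]), 'rvec': array([ 2.18730579, -0.21873347,  0.12727568]), 'tvec': array([-486.68110408,  141.96403586,  755.83743015])}
{'intrinsics': array([[302.38996588,   0.        , 279.55811161],
       [  0.        , 302.38996588, 207.44741355],
       [  0.        ,   0.        ,   1.        ]]), 'tool_from_camera': array([[ 1.36739773e-03, -9.64563913e-01, -2.63845764e-01,
         7.32121910e+01],
       [ 9.99999011e-01,  1.40553133e-03,  4.42363982e-05,
        -2.03187512e-01],
       [ 3.28174653e-04, -2.63845563e-01,  9.64564882e-01,
        -1.64961321e+02],
       [ 0.00000000e+00,  0.00000000e+00,  0.00000000e+00,
         1.00000000e+00]])}
```

View pics/scene0.png

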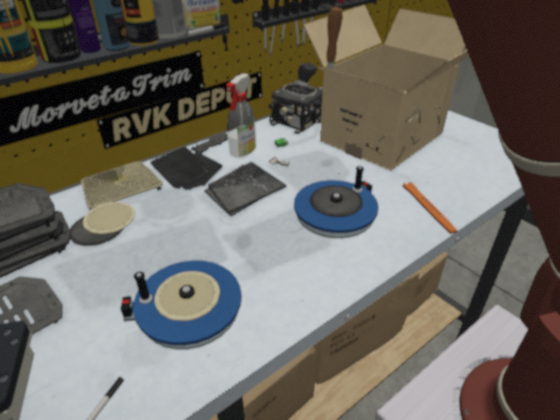

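View pics/side0.png

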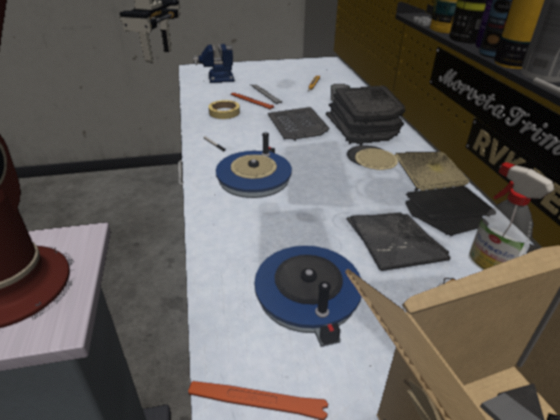

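The scene view shows the beige table with its clamp at (187,291), handle from (140,275) to (145,298) and scanner at (127,307). In the side view the clamp is at (254,162) and the handle top at (265,134). I'll triangulate these, using the blue platter mask for the axis.

```bash
cat > h.py <<'E'
import numpy as np, cv2
from cell import readout, eyes
from scipy.spatial.transform import Rotation as R
def fixed(n):
    p=eyes.camera_params(n); return p["intrinsics"],R.from_rotvec(p["rvec"]).as_matrix(),np.array(p["tvec"])
def wrist(s):
    p=eyes.camera_params("wrist");T=p["tool_from_camera"];W=R.from_rotvec(s["tcp_rot"]).as_matrix()
    Rc=W@T[:3,:3];c=W@T[:3,3]+s["eef_pos"]; return p["intrinsics"],Rc.T,-Rc.T@c
def plane(cam,uv,z):
    K,Rm,t=cam;d=Rm.T@np.linalg.solve(K,[*uv,1]);c=-Rm.T@t; return c+d*(z-c[2])/d[2]
def tri(a,ua,b,ub):
    P=[c[0]@np.c_[c[1],c[2]] for c in(a,b)]
    X=cv2.triangulatePoints(P[0],P[1],np.array(ua,float),np.array(ub,float))[:,0]; return X[:3]/X[3]
def proj(c,X): 
    q=c[0]@(c[1]@np.asarray(X)+c[2]); return q[:2]/q[2]
E
python3 - <<'E'
from h import *
a,b=fixed("scene"),fixed("side")
for n,u,v in(("clamp",(187,291),(254,162)),("top",(140,275),(265,134)),("base",(145,298),(268,152)),):
    X=tri(a,u,b,v);print(n,X.round(1),proj(a,X)-u,proj(b,X)-v)
print(plane(a,(127,302),33), plane(a,(140,275),91),plane(a,(187,290),52),plane(b,(265,134),91),plane(b,(254,162),52))
s=readout.state();print(R.from_rotvec(s["tcp_rot"]).as_matrix().round(3))
E
```

```text
clamp [483.8 272.6  44.5] [-1.41839303 -1.5542183 ] [-1.12747823  1.13307026]
top [522.9 331.   88.6] [-0.81599673 -1.03327408] [-0.61508215  0.70893266]
base [528.1 333.6  33.1] [-2.0725608  -2.44620815] [-1.56136161  1.69253912]
[531.85684027 361.26394102  33.        ] [517.42407351 331.56204002  91.        ] [474.45014165 273.99641111  52.        ] [524.32876799 329.84347311  91.        ] [485.53045641 264.56196871  52.        ]
[[-0.904  0.428 -0.001]
 [ 0.428  0.904 -0.002]
 [-0.    -0.002 -1.   ]]
```

>>> send_rows:
  commands:
    - [[-0.04,-0.022,0,0],[-0.04,-0.022,0,0],[-0.04,-0.022,0,0],[-0.04,-0.022,0,0],[-0.04,-0.022,0,0],[-0.04,-0.022,0,0],[-0.04,-0.022,0,0],[-0.04,-0.022,0,0]]

```text
time_s: 1.1
eef_pos: [492.7, 289.7, 218.2]
tcp_rot: [-0.69, -3.064, 0.001]
wrist_force: [1.1, 0.0, -0.7]
finger_gap: 92.8
finger_force: 0.0
```

>>> send_rows:
  commands:
    - [[0,0,0,0],[0,0,0,0]]

```text
time_s: 1.35
eef_pos: [491.5, 291.7, 218.3]
tcp_rot: [-0.689, -3.064, -0.0]
wrist_force: [0.4, 0.9, -0.0]
finger_gap: 92.7
finger_force: 0.0
```

Run:
```python
from h import *
import pickle
s=readout.state(); im=eyes.camera("wrist"); pickle.dump((s,im),open("w1.pkl","wb"))
print(s["eef_pos"],s["time_s"],s["joints"].round(2)); cv2.imwrite("pics/w1.png",im[:,:,::-1])
c=wrist(s)
for X in((480,270,52),(522,331,91),(532,361,33)): print(proj(c,X).round(0))
```

```text
[491.53058113 291.70218452 218.27279915] 1.35 [-0.58  0.49  0.01  1.66 -0.    0.99  0.56]
[258. 192.]
[328. 212.]
[347. 195.]
```

View pics/w1.png

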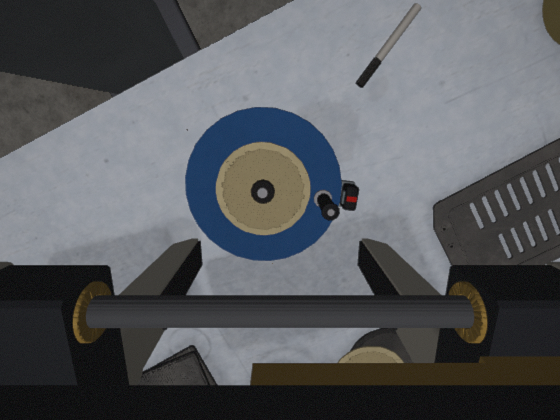

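The wrist view shows the beige disc centred near (262,189), the handle top at (332,211), its base at (322,198) and the scanner at (350,196). This agrees with the fixed cameras. I'll take a second look lower down and nearer the handle.

>>> send_rows:
  commands:
    - [[-0.01,0.02,0.02,0],[-0.01,0.02,0.02,0],[0,0,0,0],[0,0,0,0]]
  hand: 45

```text
time_s: 1.9
eef_pos: [526.4, 319.5, 178.9]
tcp_rot: [-0.687, -3.065, 0.0]
wrist_force: [-0.0, -0.2, -0.5]
finger_gap: 57.6
finger_force: 0.0
```

```bash
python3 - <<'E'
from h import *
import pickle
s=readout.state(); im=eyes.camera("wrist"); pickle.dump((s,im),open("w2.pkl","wb"))
cv2.imwrite("pics/w2.png",im[:,:,::-1])
print(s["eef_pos"])
E
cat > m.py <<'E'
from h import *
import pickle
def disc(im):
    hsv=cv2.cvtColor(im,cv2.COLOR_RGB2HSV); m=cv2.inRange(hsv,(100,110,40),(125,255,255))
    cs,_=cv2.findContours(m,cv2.RETR_EXTERNAL,cv2.CHAIN_APPROX_NONE); c=max(cs,key=cv2.contourArea)
    h=cv2.convexHull(c); return c[:,0].astype(float),cv2.fitEllipse(h)
for f in("w1","w2"):
    s,im=pickle.load(open(f+".pkl","rb")); c=wrist(s); pts,e=disc(im)
    # platter rim cast on the top plane, circle of 94 mm fitted with robust loss
    P=np.array([plane(c,p,30)[:2] for p in pts])
    from scipy.optimize import least_squares
    r=least_squares(lambda q:np.hypot(*(P-q[:2]).T)-q[2],[480,270,94],loss="soft_l1",f_scale=1)
    print(f,"axis,r",r.x.round(1),"ell",np.round(e[0],1),np.round(e[1],1))
    hsv=cv2.cvtColor(im,cv2.COLOR_RGB2HSV); m=cv2.inRange(hsv,(18,50,80),(32,200,255))
    # beige
    n,l,st,ce=cv2.connectedComponentsWithStats(m)
    for i in np.argsort(-st[1:,4])[:3]+1: print("beige",st[i],ce[i].round(1))
    print("pred top",proj(c,(522,331,91)).round())
E
python3 m.py
```

```text
[526.42982539 319.5271961  178.91583519]
w1 axis,r [482.6 273.5  91.5] ell [263.  183.5] [152.3 155.9]
beige [ 216  142   94   93 6344] [262.6 187.9]
beige [338 347  66  16 789] [370.9 355.7]
beige [468 295  19  48 280] [481.  320.4]
pred top [328. 212.]
w2 axis,r [482.8 274.1  91.7] ell [222.5 171. ] [171.8 180.6]
beige [ 168  124  108  106 8341] [221.4 176.2]
beige [387 282  24  61 459] [401.9 313.8]
beige [324 355  40   8 255] [346.2 359. ]
pred top [290. 202.]
```

View pics/w2.png

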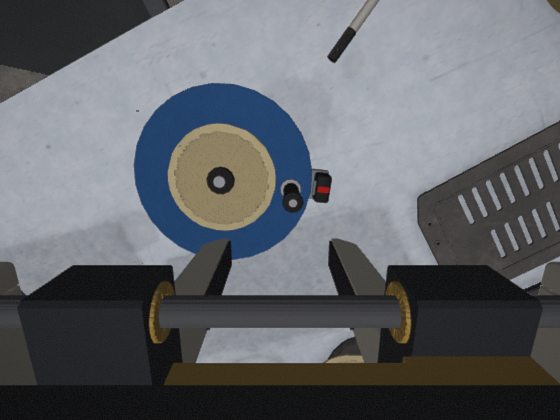

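The second view shows the handle top (grey pin) at (292,203), its base at (290,186), the clamp at (220,181) and the scanner at (322,187). Next I'll refine the pin and clamp dot centroids and triangulate.

Run:
```python
from h import *
import pickle
D=[]
for f,pts in(("w1",((332,211),(262,191))),("w2",((292,203),(220,181)))):
    s,im=pickle.load(open(f+".pkl","rb")); c=wrist(s); g=cv2.cvtColor(im,cv2.COLOR_RGB2GRAY); o=[]
    for u,v in pts:
        w=g[v-6:v+7,u-6:u+7].copy(); _,m=cv2.threshold(w,0,255,cv2.THRESH_OTSU)
        n,l,st,ce=cv2.connectedComponentsWithStats(m)
        i=min(range(1,n),key=lambda i:np.hypot(*(ce[i]-6))); o.append(ce[i]+(u-6,v-6)); print(f,o[-1].round(1),st[i][4])
    hsv=cv2.cvtColor(im,cv2.COLOR_RGB2HSV); m=cv2.inRange(hsv,(18,50,80),(32,200,255)); 
    cs,_=cv2.findContours(m,0,1); e=cv2.fitEllipse(cv2.convexHull(max(cs,key=cv2.contourArea))); print("grille c",plane(c,e[0],38).round(1),e[1])
    r=cv2.inRange(hsv,(0,150,100),(8,255,255)); y,x=np.nonzero(r); k=(abs(x-pts[0][0]-20)<30)&(abs(y-pts[0][1]+15)<30)
    print("stripe",plane(c,(x[k].mean(),y[k].mean()),33).round(1)); D.append((c,o))
for i in(0,1): 
    X=tri(D[0][0],D[0][1][i],D[1][0],D[1][1][i]); print(("pin","clamp")[i],X.round(1),proj(D[0][0],X)-D[0][1][i])
    print([plane(d[0],d[1][i],(91,52)[i]).round(1) for d in D])
```

```text
w1 [330.5 212. ] 42
w1 [261.9 192.5] 82
grille c [480.8 274.7  38. ] (92.02259826660156, 93.88155364990234)
stripe [538.7 363.9  33. ]
w2 [292.4 202.8] 53
w2 [218.7 181.5] 108
grille c [480.8 275.1  38. ] (104.12312316894531, 109.1328125)
stripe [538.6 363.8  33. ]
pin [523.5 333.   91.2] [-0.01703492  0.07209955]
[array([523.5, 333. ,  91. ]), array([523.6, 332.9,  91. ])]
clamp [483.3 273.2  49.2] [-0.0068575   0.02753629]
[array([482.8, 273.6,  52. ]), array([483.2, 273.9,  52. ])]
```

>>> send_rows:
  commands:
    - [[0.0084,0.0109,0,0],[0,0,0.03,0],[0,0,0.03,0],[0,0,0,0]]

```text
time_s: 2.45
eef_pos: [522.5, 332.3, 117.1]
tcp_rot: [-0.687, -3.062, 0.005]
wrist_force: [-0.1, -0.4, 0.0]
finger_gap: 41.9
finger_force: 0.0
```

Run:
```python
from h import *
s=readout.state(); im=eyes.camera("wrist"); cv2.imwrite("pics/w3.png",im[:,:,::-1])
W=R.from_rotvec(s["tcp_rot"]).as_matrix();c=wrist(s)
print(s["eef_pos"],W.round(3),W.T@(np.array([523.5,333,45])-s["eef_pos"]),proj(c,(523.5,333,91)),s["finger_gap"])
```

```text
[522.4741955  332.30382523 117.09786193] [[-0.904  0.427 -0.004]
 [ 0.427  0.904 -0.002]
 [ 0.003 -0.004 -1.   ]] [-0.84243428  1.32917592 72.0913464 ] [281.53119599 238.44838227] 41.8643732588083
```

View pics/w3.png

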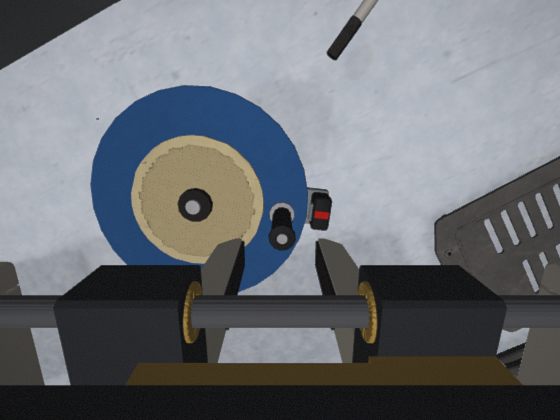

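The pin is at (282,238), matching the prediction, and sits centred between the fingers. I'll descend and grip.

>>> send_rows:
  commands:
    - [[-0.0008,0.001,0.024,0],[0,0,0.024,0],[0,0,0.024,0],[0,0,0,0]]

```text
time_s: 3.0
eef_pos: [525.3, 333.0, 46.8]
tcp_rot: [-0.689, -3.064, 0.001]
wrist_force: [0.5, -0.0, -0.2]
finger_gap: 41.8
finger_force: 0.0
```

>>> send_rows:
  commands:
    - [[0,0,0,0],[0,0,0,0],[0,0,0,0],[0,0,0,0],[0,0,0,0],[0,0,0,0]]
  hand: 0

```text
time_s: 3.75
eef_pos: [525.9, 332.4, 47.8]
tcp_rot: [0.69, 3.064, -0.0]
wrist_force: [-1.0, -1.6, 5.3]
finger_gap: 16.7
finger_force: 30.0
```

Run:
```python
from h import *
s=readout.state(); W=R.from_rotvec(s["tcp_rot"]).as_matrix(); p=s["eef_pos"]
print(p,s["wrist_force"],s["finger_gap"],s["finger_force"],s["time_s"])
ax=np.array([482.5,274.]); a0=np.arctan2(333-274,523.5-482.5); r=72
# 64 steps, clockwise
tot=2*np.pi-0.03; a=a0-np.linspace(0,tot,65); Q=ax+r*np.c_[np.cos(a),np.sin(a)]
d=np.diff(Q,axis=0); t=(np.c_[d,np.zeros(64)]@W)/1000
for k in range(8): print([[round(x,4),round(y,4)] for x,y,_ in t[8*k:8*k+8]], Q[8*k+8].round(1))
```

```text
[525.91930775 332.41633772  47.80276657] [-1.02710742 -1.57034514  5.33085424] 16.674925268804127 30.000794241204858 3.75
[[np.float64(-0.0069), np.float64(-0.0015)], [np.float64(-0.0067), np.float64(-0.0022)], [np.float64(-0.0065), np.float64(-0.0028)], [np.float64(-0.0062), np.float64(-0.0034)], [np.float64(-0.0058), np.float64(-0.004)], [np.float64(-0.0054), np.float64(-0.0045)], [np.float64(-0.0049), np.float64(-0.005)], [np.float64(-0.0044), np.float64(-0.0055)]] [553.3 287. ]
[[np.float64(-0.0038), np.float64(-0.0059)], [np.float64(-0.0032), np.float64(-0.0062)], [np.float64(-0.0026), np.float64(-0.0065)], [np.float64(-0.002), np.float64(-0.0068)], [np.float64(-0.0013), np.float64(-0.0069)], [np.float64(-0.0006), np.float64(-0.007)], [np.float64(0.0001), np.float64(-0.007)], [np.float64(0.0008), np.float64(-0.007)]] [541.9 233.4]
[[np.float64(0.0014), np.float64(-0.0069)], [np.float64(0.0021), np.float64(-0.0067)], [np.float64(0.0027), np.float64(-0.0065)], [np.float64(0.0034), np.float64(-0.0062)], [np.float64(0.0039), np.float64(-0.0058)], [np.float64(0.0045), np.float64(-0.0
[... 1162 characters left out ...]
(-0.0013), np.float64(0.0069)], [np.float64(-0.002), np.float64(0.0067)], [np.float64(-0.0026), np.float64(0.0065)], [np.float64(-0.0033), np.float64(0.0062)], [np.float64(-0.0039), np.float64(0.0059)], [np.float64(-0.0044), np.float64(0.0055)], [np.float64(-0.0049), np.float64(0.005)], [np.float64(-0.0054), np.float64(0.0045)]] [467.9 344.5]
[[np.float64(-0.0058), np.float64(0.004)], [np.float64(-0.0062), np.float64(0.0034)], [np.float64(-0.0065), np.float64(0.0028)], [np.float64(-0.0067), np.float64(0.0021)], [np.float64(-0.0069), np.float64(0.0015)], [np.float64(-0.007), np.float64(0.0008)], [np.float64(-0.007), np.float64(0.0001)], [np.float64(-0.007), np.float64(-0.0006)]] [521.8 334.3]
```

>>> send_rows:
  commands:
    - [[-0.0069,-0.0015,0,0],[-0.0067,-0.0022,0,0],[-0.0065,-0.0028,0,0],[-0.0062,-0.0034,0,0],[-0.0058,-0.004,0,0],[-0.0054,-0.0045,0,0],[-0.0049,-0.005,0,0],[-0.0044,-0.0055,0,0]]

```text
time_s: 4.75
eef_pos: [556.0, 287.7, 47.8]
tcp_rot: [0.689, 3.064, 0.004]
wrist_force: [-1.6, 1.2, 5.0]
finger_gap: 16.9
finger_force: 30.0
```

Forces are low, so I'll continue.

>>> send_rows:
  commands:
    - [[-0.0038,-0.0059,0,0],[-0.0032,-0.0062,0,0],[-0.0026,-0.0065,0,0],[-0.002,-0.0068,0,0],[-0.0013,-0.0069,0,0],[-0.0006,-0.007,0,0],[0.0001,-0.007,0,0],[0.0008,-0.007,0,0]]

```text
time_s: 5.75
eef_pos: [545.9, 233.5, 47.8]
tcp_rot: [0.689, 3.061, 0.004]
wrist_force: [2.0, 0.7, 5.0]
finger_gap: 16.5
finger_force: 30.0
```

>>> send_rows:
  commands:
    - [[0.0014,-0.0069,0,0],[0.0021,-0.0067,0,0],[0.0027,-0.0065,0,0],[0.0034,-0.0062,0,0],[0.0039,-0.0058,0,0],[0.0045,-0.0054,0,0],[0.005,-0.0049,0,0],[0.0055,-0.0044,0,0]]

```text
time_s: 6.75
eef_pos: [500.5, 202.3, 47.8]
tcp_rot: [0.69, 3.06, 0.002]
wrist_force: [0.9, -1.6, 6.2]
finger_gap: 16.8
finger_force: 30.0
```

>>> send_rows:
  commands:
    - [[0.0059,-0.0039,0,0],[0.0062,-0.0033,0,0],[0.0065,-0.0027,0,0],[0.0067,-0.002,0,0],[0.0069,-0.0013,0,0],[0.007,-0.0007,0,0],[0.007,0,0,0],[0.007,0.0007,0,0]]

```text
time_s: 7.75
eef_pos: [445.7, 212.8, 47.7]
tcp_rot: [0.692, 3.062, -0.0]
wrist_force: [-0.9, -0.9, 8.8]
finger_gap: 16.5
finger_force: 30.0
```

>>> send_rows:
  commands:
    - [[0.0069,0.0014,0,0],[0.0067,0.002,0,0],[0.0065,0.0027,0,0],[0.0062,0.0033,0,0],[0.0058,0.0039,0,0],[0.0054,0.0045,0,0],[0.005,0.005,0,0],[0.0045,0.0054,0,0]]

```text
time_s: 8.75
eef_pos: [414.7, 259.2, 47.7]
tcp_rot: [0.69, 3.063, 0.001]
wrist_force: [-0.5, -0.7, 9.1]
finger_gap: 16.7
finger_force: 30.0
```

>>> send_rows:
  commands:
    - [[0.0039,0.0058,0,0],[0.0033,0.0062,0,0],[0.0027,0.0065,0,0],[0.0021,0.0067,0,0],[0.0014,0.0069,0,0],[0.0007,0.007,0,0],[0,0.007,0,0],[-0.0007,0.007,0,0]]

```text
time_s: 9.75
eef_pos: [426.0, 313.3, 47.7]
tcp_rot: [0.69, 3.063, 0.002]
wrist_force: [0.0, -0.7, 7.6]
finger_gap: 16.8
finger_force: 30.0
```

>>> send_rows:
  commands:
    - [[-0.0013,0.0069,0,0],[-0.002,0.0067,0,0],[-0.0026,0.0065,0,0],[-0.0033,0.0062,0,0],[-0.0039,0.0059,0,0],[-0.0044,0.0055,0,0],[-0.0049,0.005,0,0],[-0.0054,0.0045,0,0]]

```text
time_s: 10.75
eef_pos: [471.3, 343.4, 47.7]
tcp_rot: [0.69, 3.063, 0.0]
wrist_force: [-0.7, -1.1, 7.3]
finger_gap: 16.6
finger_force: 30.0
```

>>> send_rows:
  commands:
    - [[-0.0058,0.004,0,0],[-0.0062,0.0034,0,0],[-0.0065,0.0028,0,0],[-0.0067,0.0021,0,0],[-0.0069,0.0015,0,0],[-0.007,0.0008,0,0],[-0.007,0.0001,0,0],[-0.007,-0.0006,0,0]]

```text
time_s: 11.75
eef_pos: [524.5, 333.3, 47.8]
tcp_rot: [0.69, 3.065, -0.0]
wrist_force: [-2.1, -2.2, 8.5]
finger_gap: 16.8
finger_force: 30.0
```

>>> send_rows:
  commands:
    - [[0,0,0,0],[0,0,0,0]]

```text
time_s: 12.0
eef_pos: [525.5, 332.7, 47.8]
tcp_rot: [0.691, 3.062, -0.0]
wrist_force: [-0.4, -2.5, 7.1]
finger_gap: 17.0
finger_force: 30.0
```

Run:
```python
from h import *
s=readout.state(); im=eyes.camera("wrist"); cv2.imwrite("pics/w4.png",im[:,:,::-1])
c=wrist(s);print(s["eef_pos"],s["wrist_force"],proj(c,(523.5,333,91)))
```

```text
[525.52559309 332.67797312  47.79187355] [-0.35886907 -2.46479017  7.12435334] [278.62002766 288.87164525]
```

View pics/w4.png

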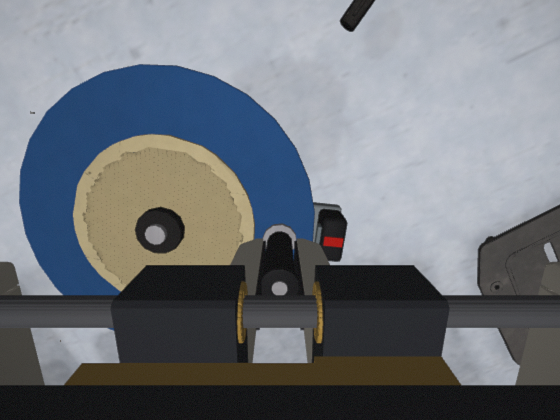

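The handle is back at its start beside the scanner: pin at (279,288), scanner stripe at (333,242). I'll release partially, which is a radial motion, and lift straight up.

>>> send_rows:
  commands:
    - [[0,0,0,0],[0,0,0,0],[0,0,0,0],[0,0,0,0],[0,0,0,0]]
  hand: 45

```text
time_s: 12.68
eef_pos: [524.1, 333.9, 46.5]
tcp_rot: [-0.69, -3.065, 0.0]
wrist_force: [-0.0, 0.1, -0.3]
finger_gap: 41.6
finger_force: 0.0
```

>>> send_rows:
  commands:
    - [[0,0,-0.02,0],[0,0,-0.03,0],[0,0,-0.03,0],[0,0,-0.03,0],[0,0,-0.02,0],[0,0,0,0],[0,0,0,0]]

```text
time_s: 13.55
eef_pos: [523.5, 333.5, 175.6]
tcp_rot: [-0.689, -3.064, 0.002]
wrist_force: [0.2, -0.5, -0.2]
finger_gap: 41.9
finger_force: 0.0
```

Run:
```python
from h import *
s=readout.state(); im=eyes.camera("wrist"); cv2.imwrite("pics/w5.png",im[:,:,::-1])
c=wrist(s);print(s["eef_pos"],s["wrist_force"],s["finger_gap"],proj(c,(523.5,333,91)),proj(c,(482.8,273.8,52)))
cv2.imwrite("pics/s5.png",eyes.camera("scene")[:,:,::-1])
```

```text
[523.53177345 333.49272919 175.57456072] [ 0.16906342 -0.45786362 -0.24683644] 41.93040400399645 [279.40944726 213.30401923] [206.77734213 190.66372079]
```

View pics/w5.png

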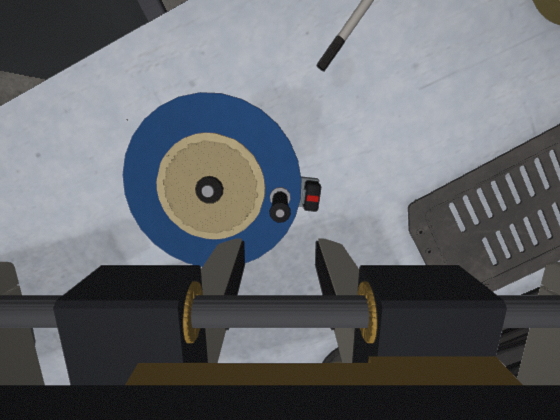

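View pics/s5.png

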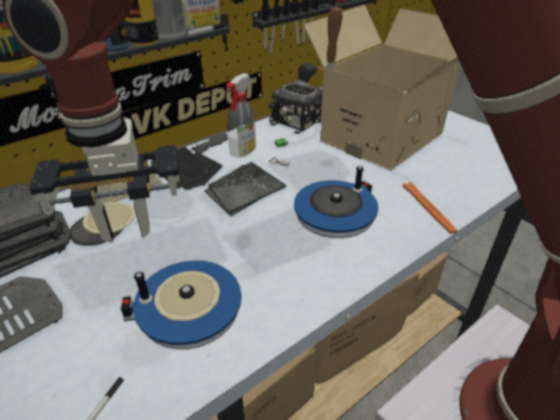

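The pin is at (280,213), against (279.4,213.3) predicted for its starting place. The table is home after one turn, the black table is unmoved, and the gripper is clear.

```bash
python3 -c "
from cell import arm; print(arm.job_done())"
```

```text
the job is handed in; nothing more can be done
None
```

I turned the beige table one full turn clockwise, with its handle back beside the scanner, then let go; the black table was not touched, and I handed the job in at about 14 s.

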